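Open the cam vise

ROBOT

A 6-joint arm with a two-finger parallel gripper is mounted at the origin on the work surface. World frame = base frame: x ahead of the robot, y to its left, z up, the work surface at z = 0. Lengths are in m, angles in rad, forces in N, time in s.
With the tool pointing down it reaches from about 0.25 to 0.85 m from the base axis. Payload 12.5 kg.
Tool frame: the origin (TCP) lies between the finger pads; the fingertips stand 22 mm ahead of it and the grasp point (between the pads) lies 3 mm ahead of it; z points along the fingers, y is the line along which they close (so a half turn about z gives the same grasp; the last joint's range is limited). The gripper opens to 93 mm and grips with 3 to 60 N. Pads are 15 mm wide; open, the fingers measure 128 mm over their backs; the gripper's body (75 mm by 188 mm) begins 65 mm behind the grasp point.
Start: joints at [1.207, 0.351, 1.652, -0, 1.139, -0.085], TCP at [0.151, 0.529, 0.241] pointing down, gripper open.
Joint ranges: [-2.75, 2.75], [-0.79, 2.1], [0.01, 2.65], [-1.57, 4.71], [0.07, 3.14], [-2.87, 2.87]. Speed limits (rad/s): [2.22, 2.22, 2.79, 3.14, 3.14, 3.14].

INTERFACE

Orientations are given as [roll, pitch, yaw] about the fixed x, y, z axes, in that order (R = Rz(yaw) Ry(pitch) Rx(roll)).
In Python, from plant import r gives the robot as it stands.
- The arm moves only by the tool send_rows, never from a script. Its argument "steps" is one flat list of numbers, 6 for each row, row after row: the shift along the tool's x, y, z in m, then the turn, a rotation vector about the tool's x, y, z in rad. In form: [dx, dy, dz, wx, wy, wz, dx, dy, dz, wx, wy, wz, ...]. A call has 1 to 20 rows; each row shifts and turns the commanded pose from where the row before left it, along the tool's axes as they then stand; what a row does not reach is not made up. A row lasts 1/10 s, in which the tool goes at most 50 mm and 8.59 degrees, less where a joint would pass 70% of its speed; a pose out of reach is approached as far as the arm can. A call with a gripper value outside its range is refused whole. "jaw" is the opening in per cent of the stroke, from 0 (shut) to 100 (fully open), set as the call begins (left out, the last holds). The fingers move at their own pace and stop on an object; "grip_force" is the grip in N (left out, the last holds). Time passes only in rows, so rows that do not move let the fingers close. It gives the time, the measured TCP pose, the force, the opening and the grip force at its end, in the units of the state.
- r.state(): the state, without advancing time (a new reading comes with each control period).
- r.grab_frame(name): name is "side" or "top" or "wrist"; returns a dict with "image" (480x640x3 uint8, red, green, blue), "vertical_fov" (degrees; the focal length in pixels is half the picture's height over the tangent of half this angle, whatever the lens; pixels are square), "cx", "cy" (the principal point, pixels), "origin" and "attitude" of the camera in the world. Camera axes: x right, y up, looking along -z (the intrinsics and any distortion apply to the point x, -y, -z); pixel columns grow to the right and rows downward; lengths in m; the calibration is good to about 2 mm. A picture is of the moment at which its call begins. There is no depth.
- r.job_done(): hands the job in; it is judged then, once.
Trained networks look in the newest picture that a camera, given by its name, has taken for a name from the list of things; names that differ only in an ending like _2 or _b are one class to them, and where a whole thing is asked for, a point or a joint stands for the part that bears it (a point fixed in the world has none). Each returns a list of dicts, best first, with "p" (0 to 1); they miss things now and then, are a little off and sometimes report something else, mostly with a low value. They report only what shows in the picture. A call takes as long as a camera call. They do not tell look-alikes from the thing itself.
- r.cut_out(camera, thing): "region" (480x640 bool, what is visible of it) and "box" ([left, top, right, bottom] in pixels, round what is visible of it).
The state is a dict: "time": time; "joint_pos": joint angles; "dq": joint speeds; "joint_efforts": joint torques, N m; "tool_pos": TCP position; "tool_rot": TCP orientation; "contact_force": force on the tool from outside, world axes, zero at the start; "moment": the same for the moment, N m; "grip_width": finger opening in m; "grasp_force": force on a finger pad.
Only numpy, scipy, OpenCV 4.12 (cv2) and the standard library are available. Lean on these libraries where they do the work, as an engineer would, in place of code of your own. Each camera call takes 0.05 s, during which the arm holds its last target. There are 200 camera calls.

TASK

Open the wooden cam vise so that the iron bracket in it stands loose between the jaws: first swing the cam's lever round to the low point of the cam, where the lever lies in line with the vise and points straight away from the jaws, and only then push the dark sliding jaw with the white porcelain knob forward, away from the bracket, until it rests against the cam. Do it gently with the fingertips, pushing only: pinch and lift nothing, leave the bracket in the vise and the other things on the bench where they are.

Things in the scene. Friction and masses are not known exactly. Their poses are not given: they have to be found in the camera images.
- vise: Wooden cam vise screwed to the bench. Origin: on the bench, on the cam bolt's axis; x runs from the jaws to the cam and on (forward), y left of that, z up. In mm: base board x -167 to 63, y ±75, 18 thick; fixed jaw x -167 to -139, y ±75, top z 56; two guide rails beside the sliding jaw |y| 44 to 75, x -139 to -5, top z 41.
- cam_bolt (a point): On the axis of the upright steel cam bolt (fixed to the vise), level with the cam's top face, 44.5 mm above the bench; the bolt end stands 14 mm above it. The cam is a round wooden disc 84 mm in diameter whose centre lies 15 mm from the bolt towards the lever.
- cam (a joint): Turn of the cam about its bolt, rad, anticlockwise from above. 0: low point, lever along the vise's +x, straight away from the jaws; positive: lever to the left of that. Starts near +1.6 (lever square across to the left), blocking the sliding jaw. Turns from -1.3 to about +1.65, no stop at 0, friction about 0.2 N m, stays where it is left.
- lever_end (a point): On the top face of the lever, on its midline, 128 mm from the bolt axis and 12 mm short of its rounded end. The lever is a straight level bar in one piece with the cam, 24 mm wide with upright sides, from 18.5 to 44.5 mm above the bench; its outer half overhangs the base board.
- slide (a joint): How far the sliding jaw has been pushed forward (along the vise's +x), m. 0: against the bracket. With the cam as found it has at most 2.5 mm of play; with the cam at its low point it comes to rest against the cam at 0.0165. It slides with about 2.5 N of friction and stays where it is left.
- knob (a point): Top centre of the white porcelain knob standing upright on the dark sliding jaw, moving with it. Knob 35 mm in diameter at its widest (10 mm below its top), 31 mm tall, top 77 mm above the bench. Jaw block: from 39.5 mm behind to 20.5 mm in front of the knob's axis, 80 mm wide, top 46 mm above the bench.
- bracket: Small iron angle bracket standing loose on the base board between the jaws: foot 35 x 44 x 4 mm, upright leg 36 mm tall next to the fixed jaw; its top is 54 mm above the bench. Origin: centre of the underside of the foot. Stays where it is.
- spare_bracket: Second iron angle bracket on the bench to the right of the vise: foot 60 x 44 x 4 mm, upright leg 60 mm tall. Origin: centre of the foot's underside. Bystander.
- nut_driver: Square steel nut driver with a square wooden handle lying on the bench to the right of the vise, 196 mm long along its x, 28 mm high. Origin: on the bench, about its middle. Bystander.
- spare_pull: Spare white porcelain drawer pull, 35 mm in diameter, 31 mm tall, standing on the bench to the left of the jaws (not the knob on the sliding jaw). Origin: centre of its underside. Bystander.
- mug: Cobalt blue enamel mug full of steel washers, 82 mm in diameter, 80 mm tall. Origin: centre of its underside. Bystander.
- pot: Terracotta flower pot, 104 mm in diameter, 90 mm tall. Origin: centre of its underside. Bystander.
- file: Flat steel file with a wooden handle lying on the bench, 275 mm long along its x, 26 mm high. Origin: on the bench, near its middle. Bystander.
- jar: Glass jar of brass screws with a green lid, 72 mm in diameter, 90 mm tall. Origin: centre of its underside. Bystander.
Not all that is in view belongs to the job. What is shaped like the bracket but turquoise is not meant.

How it is judged:
On the way, in this order (a step that is already met when the one before it is completed fails the run):
1. the cam stands at its low point while the sliding jaw is still back at the bracket (value of joint cam between -0.25 and 0.25 rad and value of joint slide below 0.005 m), for 0.2 s.
2. the sliding jaw has been pushed forward against the cam (value of joint cam between -0.25 and 0.25 rad and value of joint slide above 0.0135 m), for 0.2 s.
At the end, for the whole second after the job is handed in: The lever lies within 0.25 rad of straight forward and the sliding jaw is at least 13.5 mm forward (within 3 mm of the cam's low point), all at rest; the bracket stands in the vise within 12 mm of its start and nothing else has moved more than 20 mm (all of step 2 and velocity of joint cam between -0.02 and 0.02 rad/s and velocity of joint slide between -0.002 and 0.002 m/s and distance of bracket from where it was at the start of the episode below 0.012 m and angle between bracket's own z axis and vertical below 0.1 rad and linear speed of bracket below 0.01 m/s and distance of each of spare_bracket, nut_driver, spare_pull, mug, pot, file, jar from where it was at the start of the episode below 0.02 m); the robot touches nothing.
It fails at once if the sliding jaw is moved forward before the cam is at its low point, or the cam is turned away from it afterwards (value of joint slide above 0.006 m and (value of joint cam above 0.35 rad or value of joint cam below -0.35 rad)).
It fails at once if the cam or its lever is pressed or squeezed harder than 30 N (contact force between the fingers and cam above 30 N).
It fails at once if the sliding jaw or its knob is pressed or squeezed harder than 30 N (contact force between the fingers and slide above 30 N).
It fails at once if the bracket is shifted, lifted or tipped (distance of bracket from where it was at the start of the episode above 0.012 m or angle between bracket's own z axis and vertical above 0.3 rad).
It fails at once if another thing on the bench is pushed away or lifted (distance of any of spare_bracket, nut_driver, spare_pull, mug, pot, file, jar from where it was at the start of the episode above 0.02 m).
It also fails if it takes over 50 s, if anything falls off the work surface, if the arm or the gripper's body presses on something with over 40 N, if the wrist force passes 120 N, or if a joint passes its speed limit or range.

## Working session

There is one attempt and no reset: what is moved stays moved. The work goes in short steps, Python scripts to look and compute and a tool call to move; the robot and the scene stay as the last step left them, time stands still between calls to the robot, and variables do not carry over. Pictures are saved under pics/ and viewed, at most 10 in all, crops included, and the job is handed in when it is done.

Besides the shell and the picture viewer there is one more tool, called as name(argument=value, ...) on one line, values as JSON. send_rows: Moves the arm, as the interface text tells. Its arguments: {"type":"object","properties":{"steps":{"type":"array","items":{"type":"number"}},"jaw":{"type":"number"},"grip_force":{"type":"number"}},"required":["steps"]}

```bash
ls; mkdir -p pics; cat > h.py <<'E'
import numpy as np, cv2
from plant import r
def cam(f):
    F=240/np.tan(np.radians(f["vertical_fov"])/2); o=np.array(f["origin"]); a=np.array(f["attitude"])
    return F,f["cx"],f["cy"],o,a
E
python3 - <<'E'
from h import *
s=r.state();print(s)
ims=[]
for n in("top","side"):
    f=r.grab_frame(n);cv2.imwrite(f"pics/{n}0.png",f["image"][:,:,::-1]);print(n,{k:v for k,v in f.items() if k!="image"})
    for t in("cam","knob","bracket","vise","spare_pull"):
        for d in r.cut_out(n,t): print(n,t,round(d["p"],2),d["box"])
E
```

```text
pics
{'time': 0.0, 'joint_pos': array([ 1.20744092e+00,  3.51232152e-01,  1.65239381e+00,  2.09493104e-05,
        1.13907036e+00, -8.46190713e-02]), 'dq': array([-4.35915267e-05,  9.77924726e-04, -1.29235484e-03,  4.95571126e-04,
        1.31996081e-04, -1.78779413e-03]), 'joint_efforts': array([-3.17938384e-04, -4.97321606e+01, -2.85261118e+01,  6.99452288e-02,
        2.57196708e-02, -1.21949556e-04]), 'tool_pos': array([0.15120225, 0.52849863, 0.24011515]), 'tool_rot': array([-3.14049455e+00, -1.12228979e-04,  2.86284748e+00]), 'contact_force': array([ 0.97362951, -0.09575342, -0.42300868]), 'moment': array([-0.00816008,  0.05417685, -0.02850816]), 'grasp_force': 0.0, 'grip_width': 0.09296867041208358}
top {'vertical_fov': 45.374409746154626, 'cx': 319.64091843718757, 'cy': 232.77798260083185, 'origin': array([ 0.37154935, -0.01654106,  1.26110356]), 'attitude': array([ 0.11032131, -0.01588218, -1.56315939])}
top cam 0.88 [245.0, 176.3, 321.5, 227.1]
top cam 0.39 [272.2, 245.9, 302.0, 266.9]
top knob 0.61 [271.8, 214.7, 317.1, 256.2]
top bracket 0.78 [216.1, 305.6, 239.6, 331.9]
top bracket 0.59 [181.5, 267.9, 205.0, 288.3]
top bracket 0.46 [230.0, 237.1, 246.0, 251.0]
top vise 0.73 [245.2, 169.2, 354.0, 287.1]
top spare_pull 0.76 [230.9, 235.2, 245.4, 248.7]
side {'vertical_fov': 54.561149478053004, 'cx': 326.1081102032624, 'cy': 236.39352348091896, 'origin': array([ 0.05607333, -0.64930209,  0.89226781]), 'attitude': array([ 0.76585191,  0.01879308, -0.62662875])}
side cam 0.69 [329.4, 198.9, 364.9, 251.4]
side knob 0.85 [305.0, 229.7, 336.9, 256.1]
side bracket 0.83 [237.7, 205.4, 257.1, 227.9]
side bracket 0.76 [224.4, 238.8, 246.6, 258.1]
side bracket 0.71 [299.3, 244.2, 309.6, 254.2]
side vise 0.97 [283.7, 205.5, 379.3, 284.9]
```

View pics/top0.png

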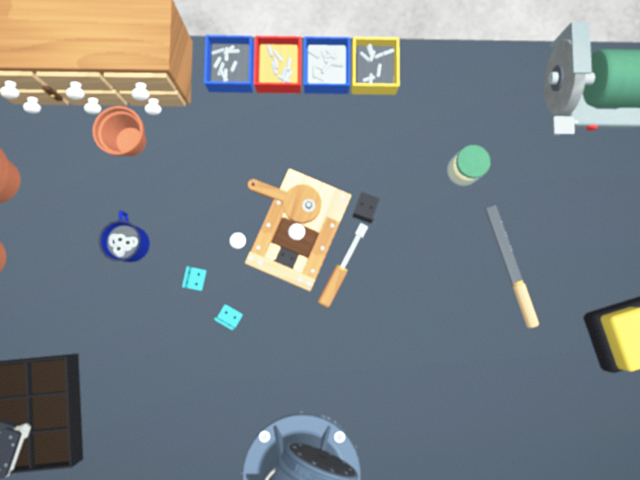

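View pics/side0.png

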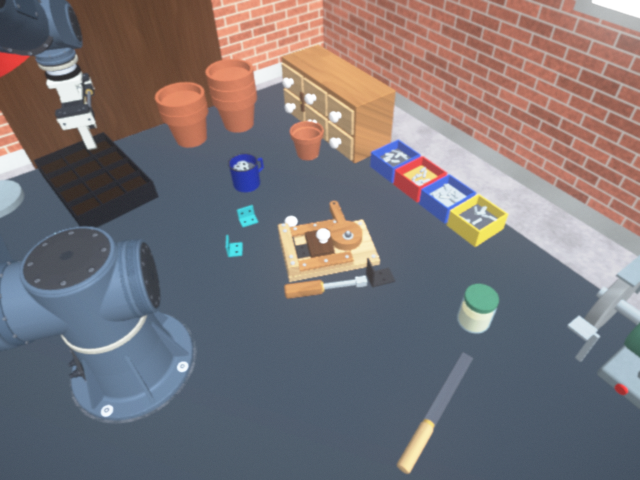

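The top view shows the vise centred at about (300,230): bolt (308,205), lever end (252,184), white knob on the dark jaw (297,232). The look-alike is the spare pull at (238,241), which stands on the bench. The turquoise brackets are at (195,278) and (229,317). An enlarged crop should confirm this.

```bash
cat >> h.py <<'E'
from scipy.spatial.transform import Rotation as R
def ray(f,u,v,z):
    F,cx,cy,o,a=cam(f); d=R.from_euler("xyz",a).apply([(u-cx)/F,-(v-cy)/F,-1]); return o+d*(z-o[2])/d[2]
def proj(f,p):
    F,cx,cy,o,a=cam(f); q=R.from_euler("xyz",a).inv().apply(np.atleast_2d(p)-o); return np.c_[cx+F*q[:,0]/-q[:,2],cy-F*q[:,1]/-q[:,2]]
E
python3 - <<'E'
from h import *
t=r.grab_frame("top");s=r.grab_frame("side")
a=cv2.resize(t["image"][160:300,230:370],(560,560),interpolation=3)
cv2.imwrite("pics/topc.png",a[:,:,::-1])
b=cv2.resize(s["image"][190:310,270:410],(700,600),interpolation=3)
cv2.imwrite("pics/sidec.png",b[:,:,::-1])
for n,u,v,z in (("bolt",308,205,.0585),("lev",252,184,.0445),("knob",297,232,.077),("pull",238,240,.031)): print(n,ray(t,u,v,z))
for n,u,v,z in (("bolt",348,234,.0585),("knob",323,235,.077)): print(n,ray(s,u,v,z))
E
```

```text
bolt [ 0.56389636 -0.00950894  0.0585    ]
lev [0.61054918 0.11131291 0.0445    ]
knob [0.50405245 0.01263678 0.077     ]
pull [0.49071502 0.14023603 0.031     ]
bolt [ 0.56218534 -0.01666455  0.0585    ]
knob [0.50020114 0.0032206  0.077     ]
```

View pics/topc.png

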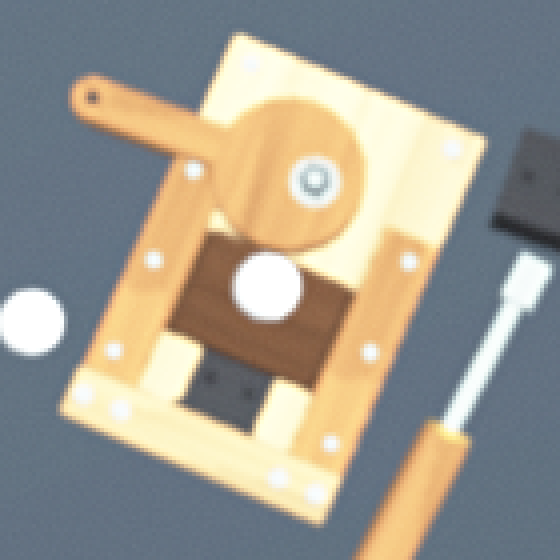

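View pics/sidec.png

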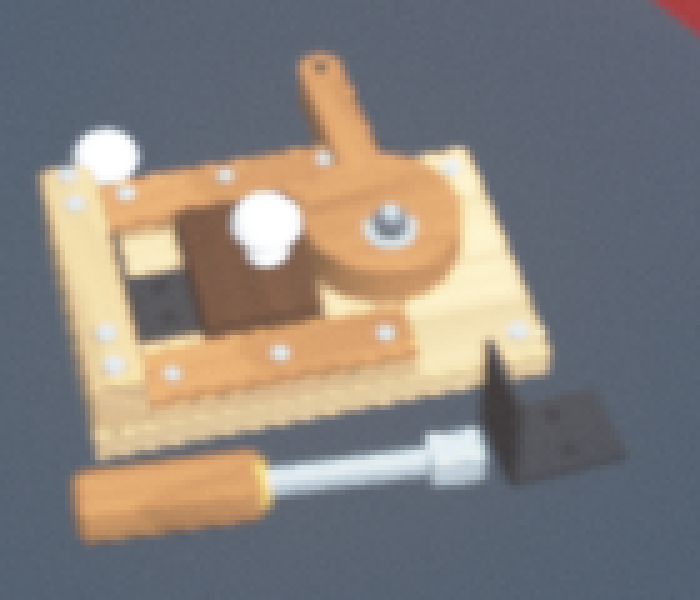

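Both crops confirm it. The knob meant stands on the dark jaw between the rails, top crop (267,287), and the spare pull stands outside, at (32,322). The lever points left, with its end hole at (92,97) and the bolt at (315,178). I'll fit the vise pose from both views.

```bash
cat > fit.py <<'E'
from h import *
from scipy.optimize import least_squares
t=r.grab_frame("top");s=r.grab_frame("side")
P=np.array([[63,75,18],[63,-75,18],[-167,75,56],[-167,-75,56],[0,0,58.5]])/1e3
T=np.array([[237,33],[486,137],[63,403],[325,515],[315,176]])/4+[230,160]-.4
S=np.array([[470,148],[549,350],[40,172],[97,388],[391,208]])/5+[270,190]-.4
def w(q): return P@R.from_euler("z",q[2]).as_matrix().T+[q[0],q[1],0]
def res(q,c): return np.concatenate([(proj(f,w(q))-m).ravel() for f,m in c])
for n,c in (("top",[(t,T)]),("side",[(s,S)]),("both",[(t,T),(s,S)])):
    o=least_squares(res,[.56,-.01,-.3],args=(c,)); print(n,o.x.round(4),o.fun.reshape(-1,2).round(1).tolist())
for n,u,v,z in (("levhole",253-.4,184.3-.4,.0445),("knob",230+267/4-.4,160+287/4-.4,.07)): print(n,ray(t,u,v,z))
print("levhole s",ray(s,270+321/5-.4,190+66/5-.4,.0445),"knob s",ray(s,270+265/5-.4,190+222/5-.4,.067))
E
python3 fit.py
```

```text
top [ 0.5685 -0.0114 -0.3944] [[0.1, -1.2], [0.5, -0.8], [-0.7, 1.2], [-0.4, 1.3], [0.5, -0.7]]
side [ 0.5676 -0.0105 -0.3907] [[-0.5, -0.4], [1.1, -0.2], [0.0, -0.2], [-1.0, 0.0], [0.4, 0.5]]
both [ 0.5681 -0.011  -0.3932] [[-0.2, -1.0], [0.3, -0.6], [-0.8, 1.4], [-0.4, 1.5], [0.4, -0.5], [-0.2, -0.4], [1.3, -0.1], [0.3, -0.2], [-0.8, -0.0], [0.7, 0.5]]
levhole [0.61078125 0.11003057 0.0445    ]
knob [0.5061879  0.01418137 0.07      ]
levhole s [0.61223527 0.11046833 0.0445    ] knob s [0.50686301 0.0146165  0.067     ]
```

send_rows(steps=[0,0,0,0,0,0.065,-0.0267,-0.0128,0,0,0,0,-0.0267,-0.0128,0,0,0,0,-0.0267,-0.0128,0,0,0,0,-0.0267,-0.0128,0,0,0,0,-0.0267,-0.0128,0,0,0,0,-0.0267,-0.0128,0,0,0,0,-0.0267,-0.0128,0,0,0,0,-0.0267,-0.0128,0,0,0,0,-0.0267,-0.0128,0,0,0,0,-0.0267,-0.0128,0,0,0,0,-0.0267,-0.0128,0,0,0,0,-0.0267,-0.0128,0,0,0,0,-0.0267,-0.0128,0,0,0,0,-0.0267,-0.0128,0,0,0,0,-0.0267,-0.0128,0,0,0,0,-0.0267,-0.0128,0,0,0,0,-0.0267,-0.0128,0,0,0,0,-0.0267,-0.0128,0,0,0,0,-0.0267,-0.0128,0,0,0,0], jaw=0, grip_force=5)

```text
time: 2.8
tool_pos: [0.5478, 0.1278, 0.2407]
tool_rot: [3.142, 0.0, 2.798]
contact_force: [-0.8, -1.1, -0.2]
grip_width: 0.0002
grasp_force: 0.0
```

send_rows(steps=[-0.0256,-0.0121,0,0,0,0,0,0,0.035,0,0,0,0,0,0.035,0,0,0,0,0,0.035,0,0,0,0,0,0.035,0,0,0,0,0,0,0,0,0,0,0,0,0,0,0])

```text
time: 3.5
tool_pos: [0.5672, 0.1088, 0.1013]
tool_rot: [-3.141, -0.0, 2.798]
contact_force: [1.1, 0.9, 0.4]
grip_width: 0.0004
grasp_force: 0.0
```

```bash
python3 - <<'E'
from h import *
f=r.grab_frame("wrist");s=r.grab_frame("side")
a=np.hstack([cv2.resize(f["image"],(400,300)),cv2.resize(s["image"][150:300,250:450],(400,300))])
cv2.imwrite("pics/w1.png",a[:,:,::-1]); print(r.state()["tool_pos"],r.state()["time"])
E
```

```text
[0.56805467 0.10892112 0.10262053] 3.6
```

View pics/w1.png

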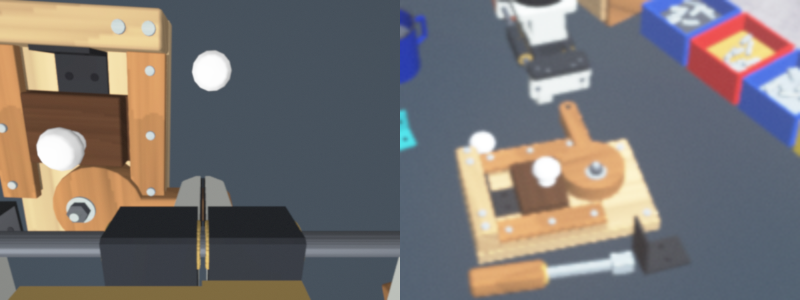

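Wrist view: the fingertips at (203,190) are on the jaw side of the lever, outside the rail, with nothing below them. The spare pull at (212,70) is clear. Going down and starting to push.

send_rows(steps=[0,0,0.02,0,0,0,0,0,0.02,0,0,0,0,0,0.015,0,0,0,-0.004,0,0,0,0,0,-0.004,0,0,0,0,0,-0.004,0,0,0,0,0,-0.004,0,0,0,0,0,-0.003,0,0,0,0,0,-0.002,0,0,0,0,0,0,0,0,0,0,0,0,0,0,0,0,0])

```text
time: 4.7
tool_pos: [0.5868, 0.1016, 0.0456]
tool_rot: [-3.142, 0.0, 2.798]
contact_force: [-0.1, -0.4, 1.2]
grip_width: 0.0003
grasp_force: 0.0
```

send_rows(steps=[-0.009,0.0012,0,0,0,0.08,-0.009,0.0012,0,0,0,0.08,-0.009,0.0012,0,0,0,0.08,-0.009,0.0012,0,0,0,0.08,-0.009,0.0012,0,0,0,0.08,-0.009,0.0012,0,0,0,0.08,-0.009,0.0012,0,0,0,0.08,-0.009,0.0012,0,0,0,0.08,-0.009,0.0012,0,0,0,0.08,-0.009,0.0012,0,0,0,0.08])

```text
time: 5.7
tool_pos: [0.6607, 0.0538, 0.0452]
tool_rot: [-3.14, -0.001, 1.995]
contact_force: [-2.8, 0.8, 0.5]
grip_width: 0.0006
grasp_force: 1.1
```

```bash
cat > chk.py <<'E'
from h import *
s=r.state();B=np.array([.568,-.011]);p=s["tool_pos"];a=s["tool_rot"][2]-np.pi/2
d=p[:2]-B;u=np.array([np.cos(a),np.sin(a)]);n=np.array([-u[1],u[0]])
print("t",s["time"],p.round(4),"lever-frame along",d@u,"offset",d@n,"tool angle vs vise",a+.393,s["contact_force"].round(1))
E
cat > look.py <<'E'
import sys
from h import *
s=r.grab_frame("side");t=r.grab_frame("top")
a=np.hstack([cv2.resize(s["image"][170:290,270:430],(400,300),interpolation=3),cv2.resize(t["image"][150:288,220:404],(400,300),interpolation=3)])
cv2.imwrite(sys.argv[1],a[:,:,::-1])
E
python3 chk.py; python3 look.py pics/m1.png
```

```text
t 5.7 [0.6607 0.0538 0.0452] lever-frame along 0.11114868230296739 offset 0.020986949219045297 tool angle vs vise 0.8167628669918849 [-2.8  0.8  0.5]
```

View pics/m1.png

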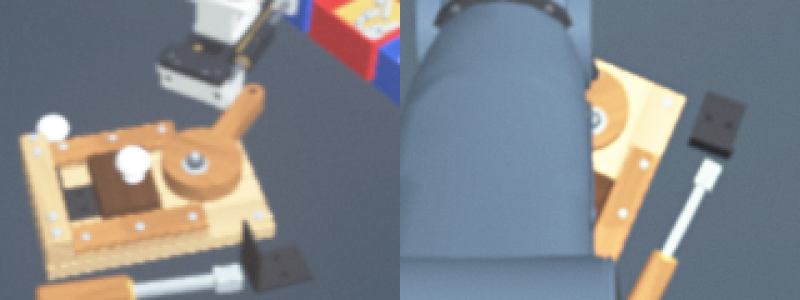

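The side view shows the lever swung about half way, around (250,95), with the slide still back. Continuing to the low point.

send_rows(steps=[-0.009,0.0012,0,0,0,0.08,-0.009,0.0012,0,0,0,0.08,-0.009,0.0012,0,0,0,0.08,-0.009,0.0012,0,0,0,0.08,-0.009,0.0012,0,0,0,0.08,-0.009,0.0012,0,0,0,0.08,-0.009,0.0012,0,0,0,0.08,-0.009,0.0012,0,0,0,0.08,-0.0045,0.0006,0,0,0,0.04,-0.0045,0.0006,0,0,0,0.04,-0.0045,0.0006,0,0,0,0.04,-0.0034,0.0005,0,0,0,0.03,0,0,0,0,0,0,0,0,0,0,0,0])

```text
time: 7.2
tool_pos: [0.6786, -0.0316, 0.0457]
tool_rot: [3.141, 0.0, 1.21]
contact_force: [0.5, 0.1, 0.1]
grip_width: 0.0006
grasp_force: 0.0
```

```bash
python3 chk.py
```

```text
t 7.2 [ 0.6786 -0.0316  0.0457] lever-frame along 0.11069785111326544 offset 0.01980450039208373 tool angle vs vise 0.031716901087486926 [0.5 0.1 0.1]
```

send_rows(steps=[0.01,0,0,0,0,0,0.01,0,0,0,0,0,0,0,-0.03,0,0,0,0,0,-0.035,0,0,0,0,0,-0.035,0,0,0,0,0,0,0,0,-0.14,0,0,0,0,0,-0.14,0,0,0,0,0,-0.14,0,0,0,0,0,-0.14,0,0,0,0,0,-0.14,0,0,0,0,0,-0.14,0,0,0,0,0,-0.14,0,0,0,0,0,-0.14,0,0,0,0,0,-0.14,0,0,0,0,0,-0.14,0,0,0,0,0,-0.14,0,0,0,0,0,0])

```text
time: 8.9
tool_pos: [0.6859, -0.012, 0.1457]
tool_rot: [3.142, 0.0, 2.751]
contact_force: [-0.2, 0.5, -0.4]
grip_width: 0.0002
grasp_force: 0.0
```

send_rows(steps=[0.027,-0.005,0,0,0,0,0.027,-0.005,0,0,0,0,0.027,-0.005,0,0,0,0,0.027,-0.005,0,0,0,0,0.027,-0.005,0,0,0,0,0.027,-0.005,0,0,0,0,0.027,-0.005,0,0,0,0,0.027,-0.005,0,0,0,0,0,0,0,0,0,0,0,0,0,0,0,0])

```text
time: 9.9
tool_pos: [0.4715, 0.0333, 0.1461]
tool_rot: [3.141, 0.001, 2.746]
contact_force: [0.2, -0.4, 0.2]
grip_width: 0.0003
grasp_force: 0.0
```

```bash
cat > chk2.py <<'E'
from h import *
s=r.state();d=s["tool_pos"]-[.568,-.011,0];print("t",s["time"],"in vise",R.from_euler("z",.393).apply(d).round(4),"yaw-2.749",s["tool_rot"][2]-2.749,s["contact_force"].round(1))
E
python3 chk2.py; python3 look.py pics/m2.png
```

```text
t 9.9 in vise [-0.1061  0.004   0.1461] yaw-2.749 -0.0033473367861578396 [ 0.2 -0.4  0.2]
```

View pics/m2.png

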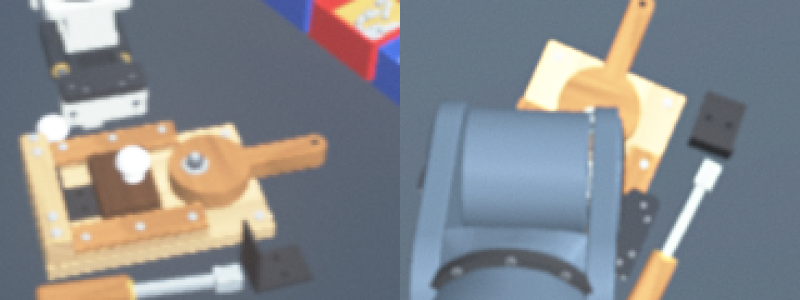

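The lever now lies straight forward, with its end at side crop (316,142), and the slide is still back. Checking the cam angle in numbers while lowering to the knob's height, fingertips at 60 mm.

```bash
python3 - <<'E'
from h import *
for n,u,v in(("side",396.2,226.6),("top",332.5,151.2)):
    p=ray(r.grab_frame(n),u,v,.0445)-[.568,-.011,.0445]; print(n,np.hypot(*p[:2]),np.arctan2(p[1],p[0])+.393)
E
```

```text
side 0.12739860494952762 0.002694398339674664
top 0.12701915252582105 -0.014573076573627886
```

send_rows(steps=[0,0,0.02,0,0,0,0,-0.004,0.02,0,0,0,0,0,0.014,0,0,0,0,0,0.01,0,0,0,0,0,0,0,0,0])

```text
time: 10.6
tool_pos: [0.4691, 0.0292, 0.0806]
tool_rot: [-3.141, -0.002, 2.747]
contact_force: [-0.3, 0.3, 0.4]
grip_width: 0.0002
grasp_force: 0.0
```

Cam at about 0. Pushing the knob forward slowly.

send_rows(steps=[-0.003,0,0,0,0,0,-0.003,0,0,0,0,0,-0.002,0,0,0,0,0,-0.002,0,0,0,0,0,-0.002,0,0,0,0,0,-0.002,0,0,0,0,0,-0.002,0,0,0,0,0,-0.002,0,0,0,0,0,-0.002,0,0,0,0,0,-0.002,0,0,0,0,0,-0.002,0,0,0,0,0])

```text
time: 11.7
tool_pos: [0.4916, 0.02, 0.0816]
tool_rot: [-3.142, -0.0, 2.748]
contact_force: [-2.2, 0.8, 2.2]
grip_width: 0.0005
grasp_force: 1.3
```

```bash
python3 chk2.py; cat > knob.py <<'E'
from h import *
f=r.grab_frame("side")
for d in r.cut_out("side","knob")[:2]:
    b=d["box"];m=d["region"];v,u=np.nonzero(m);print(d["p"],b)
im=f["image"][215:265,295:350].astype(int);w=(im.min(2)>215);n,l,st,c=cv2.connectedComponentsWithStats(w.astype(np.uint8))
for i in range(1,n):
    if st[i,4]>30: print(st[i],c[i]+[295,215],R.from_euler("z",.393).apply(ray(f,*(c[i]+[295,215]),.065)-[.568,-.011,0]))
E
python3 knob.py
```

```text
t 11.7 in vise [-0.0825 -0.0006  0.0816] yaw-2.749 -0.0012026655781891549 [-2.2  0.8  2.2]
0.7 [228.9, 153.1, 263.9, 192.5]
0.56 [307.5, 236.9, 340.2, 256.4]
[ 13  13  32  14 231] [324.16883117 234.96103896] [-0.06288283 -0.00204233  0.065     ]
```

send_rows(steps=[-0.001,0,0,0,0,0,-0.001,0,0,0,0,0,-0.001,0,0,0,0,0,-0.001,0,0,0,0,0,-0.001,0,0,0,0,0])

```text
time: 12.3
tool_pos: [0.4961, 0.0181, 0.0816]
tool_rot: [-3.142, -0.0, 2.748]
contact_force: [-1.9, 0.7, 1.4]
grip_width: 0.0003
grasp_force: 1.3
```

send_rows(steps=[-0.001,0,0,0,0,0,-0.0005,0,0,0,0,0])

```text
time: 12.5
tool_pos: [0.4972, 0.0177, 0.0815]
tool_rot: [-3.141, -0.001, 2.748]
contact_force: [-6.7, 2.6, 3.2]
grip_width: 0.0005
grasp_force: 3.1
```

```bash
python3 chk2.py; python3 knob.py
```

```text
t 12.5 in vise [-0.0764 -0.0006  0.0815] yaw-2.749 -0.001300048714060864 [-6.7  2.6  3.2]
0.75 [309.4, 239.4, 343.2, 256.3]
[ 16  13  32  14 233] [326.65236052 234.54077253] [-0.05659357 -0.00216549  0.065     ]
```

The force rose from 2 to 7 N, so the jaw is on the cam. Backing off, lifting and checking.

send_rows(steps=[0.004,0,0,0,0,0,0.008,0,0,0,0,0,0,0,-0.02,0,0,0,0,0,-0.03,0,0,0,0,0,-0.03,0,0,0,0.03,0,-0.02,0,0,0,0.04,0,0,0,0,0,0.04,0,0,0,0,0,0,0,0,0,0,0,0,0,0,0,0,0])

```text
time: 13.6
tool_pos: [0.3847, 0.0647, 0.182]
tool_rot: [3.141, 0.001, 2.749]
contact_force: [0.4, 0.3, -0.6]
grip_width: 0.0004
grasp_force: 0.0
```

```bash
python3 chk2.py; python3 knob.py; python3 look.py pics/m3.png
```

```text
t 13.6 in vise [-0.1983 -0.0003  0.182 ] yaw-2.749 -0.0002787100681387322 [ 0.4  0.3 -0.6]
0.69 [310.2, 231.1, 342.3, 255.4]
[ 29  13  13  14 137] [329.67883212 233.76642336] [-0.04870239 -0.00143521  0.065     ]
```

View pics/m3.png

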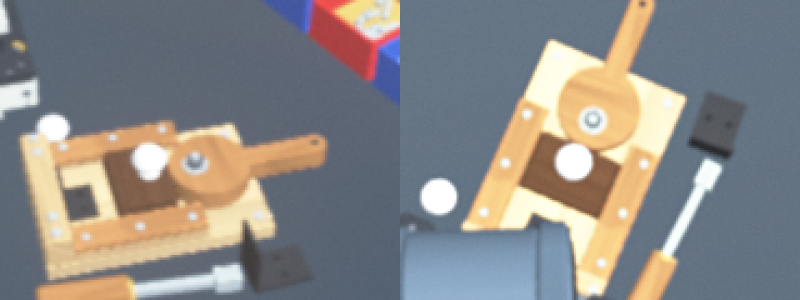

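The jaw rests against the cam, with the knob about 17 mm forward at side crop (149,160). The lever is straight, the bracket at (82,202) stands in place, and the arm is clear.

```bash
python3 -c "
from plant import r
print(r.job_done())"
```

```text
the job is handed in; nothing more can be done
None
```

The cam lever was swung to its low point and the sliding jaw then pushed about 17 mm forward against the cam; the bracket stands loose in place, and the job is handed in (no verdict was returned).

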